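Swap the odd sanding drum in a shoe repairer's kit

TASK

The black kit tray should hold four sanding drums with green sleeves, all of the same size, but one of them is orange. Take the orange drum out and put it in the bare metal returns tray, then take the green drum of the kit's size from the cardboard stock tray and stand it upright in the kit's empty pocket. Leave the other drums standing in their places.

Things in the scene. Friction and masses are not known exactly. Their poses are not given: they have to be found in the camera images.
- odd_mid (a point): the wrong part: sanding drum with an ORANGE sleeve, standing in one of the four pockets of the kit tray, which one varies; the others hold green drums of the same size. A standing drum 40 mm in diameter and 45 mm high with a black rubber core and a steel nut 13 mm wide that rises 7 mm above it; 0.05 to 0.1 kg; point at its centre, half-way up (22.5 mm above its foot); its z axis points up when it stands
- spare_mid (a point): the right part: sanding drum with a GREEN sleeve, standing in one of the three pockets of the stock tray, which one varies; beside it stand a blue drum of the same size and a slim green one of only 24 mm diameter. A standing drum 40 mm in diameter and 45 mm high with a black rubber core and a steel nut 13 mm wide that rises 7 mm above it; 0.05 to 0.1 kg; point at its centre, half-way up (22.5 mm above its foot); its z axis points up when it stands
- kit: kit tray of black plastic, fixed to the bench, 200 x 200 mm, 18 mm high, walls and dividers 4 mm thick, with 2 x 2 square pockets 94 mm wide whose centres lie 49 mm from the tray's centre along its own x and its own y; pocket floors 4 mm above the bench. Origin at the centre of its underside, z up, x and y along its sides
- returns: returns tray, empty, bare metal, fixed to the bench, 150 x 150 mm outside, 30 mm high, walls 4 mm thick, floor 4 mm above the bench. Origin at the centre of its underside, z up, x and y along its sides. It and the cardboard stock tray (280 x 100 mm, 18 mm high, a row of three pockets 88 x 92 mm that runs away from the robot, along x within 7 degrees, floor at the same height) stand on either side of the kit tray, which side varies
Not all that is in view belongs to the job. Leave any pink or red look-alike of the part that bears spare_mid alone.

How it is judged (in metres and radians):
At the end, for the whole second after the job is handed in: Orange drum on the floor of the returns tray (centre within 70 mm of the tray's along its x and y, below 40 mm); stock green drum of kit size upright (10 degrees) on the floor of a kit pocket (at most 6 mm above standing height); both at rest (x of odd_mid in the frame of returns between -0.07 and 0.07 m and y of odd_mid in the frame of returns between -0.07 and 0.07 m and z of odd_mid in the frame of returns below 0.04 m and x of spare_mid in the frame of kit between -0.082 and 0.082 m and y of spare_mid in the frame of kit between -0.082 and 0.082 m and z of spare_mid in the frame of kit below 0.0325 m and angle between spare_mid's own z axis and vertical below 0.17 rad and linear speed of each of odd, spare below 0.02 m/s); the robot touches nothing.
It fails at once if another drum of the kit or the stock was knocked over or carried off (angle between any of good1_mid, good2_mid, good3_mid, blue_mid, slim_mid's own z axis and vertical above 0.6 rad or distance of any of good1_mid, good2_mid, good3_mid, blue_mid, slim_mid from where it was at the start of the episode above 0.035 m).
It also fails if it takes over 64 s, if anything falls off the work surface, if the arm or the gripper's body presses on something with over 40 N, if the wrist force passes 120 N, or if a joint passes its speed limit or range.

ROBOT

A 6-joint arm with a two-finger parallel gripper is mounted at the origin on the work surface. World frame = base frame: x ahead of the robot, y to its left, z up, the work surface at z = 0. Lengths are in m, angles in degrees, forces in N, time in s.
With the tool pointing down it reaches from about 0.275 to 1 m from the base axis. Payload 8.4 kg.
Tool frame: the origin (TCP) lies midway between the tips of the shut fingers; the grasp point (between the pads) lies r.grip_depth behind it (r.grip_depth is the distance from the TCP to the grasp point, in m); z points along the fingers, y is the direction in which the jaws open and shut (so a half turn about z gives the same grasp; the last joint's range is limited). The gripper opens to 85 mm and grips with 20 to 120 N. Pads are 22 mm wide; open, the fingers measure 114 mm over their backs; the gripper's body (76 mm by 85 mm) begins 54 mm behind the grasp point. The pads swing forward as they close: fully open they stand 13 mm farther back than shut.
Start: joints at [-73.304, 20.225, 93.587, -0, 66.188, -0.138], TCP at [0.181, -0.598, 0.231] pointing down, gripper open.
Joint ranges: [-150.9, 150.9], [-52.94, 120.26], [3.33, 152.33], [-74.26, 254.26], [0, 154.13], [-172.89, 172.89]. Speed limits (degrees/s): [127.2, 127.2, 159.86, 180, 180, 180].

INTERFACE

Orientations are given as [roll, pitch, yaw] about the fixed x, y, z axes, in that order (R = Rz(yaw) Ry(pitch) Rx(roll)).
In Python, from plant import readout, eyes, close_job, r gives the robot as it stands.
- The arm moves only by the tool carry_out, never from a script. Its argument "plan" is one flat list of numbers, 7 for each row, row after row: the shift along the world's x, y, z in mm, then the turn, a rotation vector about the world's x, y, z in degrees, then the finger opening in mm, from 0 to 85.4. A call has exactly 5 rows; each row is the pose to reach, as a shift and turn from the pose measured when the call began; what a row does not reach only later rows make up. A row lasts 1/12 s, in which the tool goes at most 41.7 mm and 7.16 degrees, less where a joint would pass 70% of its speed; a pose out of reach is approached as far as the arm can. A call with a gripper value outside its range is refused whole. The fingers move at their own pace and stop on an object; the grip force is fixed at half the most. Time passes only in rows, so rows that repeat a pose let the fingers close, or fill a call up. It gives the time, the measured TCP pose, the force and the opening at its end, in the units of the state.
- readout.observe(): the state, without advancing time (a new reading comes with each control period).
- eyes.snapshot(name): name is "side" or "top"; returns a dict with "color" (400x640x3 uint8, blue, green, red), "camera_matrix" (3x3 intrinsics, pixels), "pose" (4x4, takes a point from camera to world coordinates). Camera axes: x right, y up, looking along -z (the intrinsics and any distortion apply to the point x, -y, -z); pixel columns grow to the right and rows downward; lengths in m; the calibration is good to about 2 mm. A picture is of the moment at which its call begins. There is no depth.
- close_job(): hands the job in, once; it reports no verdict.
The state is a dict: "t": time; "joint_pos": joint angles; "qd": joint speeds; "joint_torque": joint torques, N m; "eef_pos": TCP position; "eef_rot": TCP orientation; "force": force on the tool from outside, world axes, zero at the start; "ft_torque": the same for the moment, N m; "opening": finger opening in m.
Only numpy, scipy, OpenCV 4.12 (cv2) and the standard library are available. Lean on these libraries where they do the work, as an engineer would, in place of code of your own. Each camera call takes 0.05 s, during which the arm holds its last target.

## Working session

There is one attempt and no reset: what is moved stays moved. The work goes in short steps, Python scripts to look and compute and a tool call to move; the robot and the scene stay as the last step left them, time stands still between calls to the robot, and variables do not carry over. Pictures are saved under pics/ and viewed, and the job is handed in when it is done.

Besides the shell and the picture viewer there is one more tool, called in YAML: its name, and indented under it one key for each argument. carry_out: Moves the arm, as the interface text tells. Its arguments: {"type":"object","properties":{"plan":{"type":"array","items":{"type":"number"}}},"required":["plan"]}

```bash
mkdir -p pics; ls; python3 - <<'E'
from plant import readout, eyes, r
import cv2,numpy as np
print(readout.observe()); print(r.grip_depth)
for n in("top","side"):
    s=eyes.snapshot(n); cv2.imwrite(f"pics/{n}0.png",s["color"]); np.savez(f"pics/{n}0.npz",**{k:s[k] for k in("color","camera_matrix","pose")}); print(s["camera_matrix"],s["pose"],s.keys())
E
```

```text
pics
{'t': 0.0, 'joint_pos': array([-7.33029420e+01,  2.02637794e+01,  9.36305202e+01, -2.79222618e-03,
        6.61865020e+01, -1.35975209e-01]), 'qd': array([-0.01641266, -0.02015872,  0.03582584, -0.08775584, -0.04715758,
        0.0566381 ]), 'joint_torque': array([ 1.48252697e-03, -6.05236745e+01, -3.42061651e+01,  3.04226496e-04,
        9.41013219e-03, -1.98050736e-05]), 'eef_pos': array([ 0.18085212, -0.59775636,  0.2305368 ]), 'eef_rot': array([-1.79919193e+02,  2.36114975e-03,  1.68341641e+01]), 'force': array([ 0.40723134,  0.72311397, -0.61924601]), 'ft_torque': array([ 0.02716288, -0.02646482,  0.0189482 ]), 'opening': 0.08542220243512764}
0.0187
[[389.30549056   0.         316.26617613]
 [  0.         389.30549056 199.73214074]
 [  0.           0.           1.        ]] [[ 0.02832161  0.99724116 -0.06861456  0.3648974 ]
 [-0.99947285  0.02716135 -0.01778433 -0.07730299]
 [-0.0158716   0.06908207  0.99748472  0.93116078]
 [ 0.          0.          0.          1.        ]] dict_keys(['color', 'camera_matrix', 'pose'])
[[465.16410202   0.         328.21455617]
 [  0.         465.16410202 202.95780137]
 [  0.           0.           1.        ]] [[ 9.99668491e-01  1.63956315e-02 -1.98517176e-02  4.22312522e-01]
 [-2.57463565e-02  6.41974301e-01 -7.66293757e-01 -8.74238528e-01]
 [ 1.80422469e-04  7.66550833e-01  6.42183609e-01  7.22290295e-01]
 [ 0.00000000e+00  0.00000000e+00  0.00000000e+00  1.00000000e+00]] dict_keys(['color', 'camera_matrix', 'pose'])
```

View pics/top0.png

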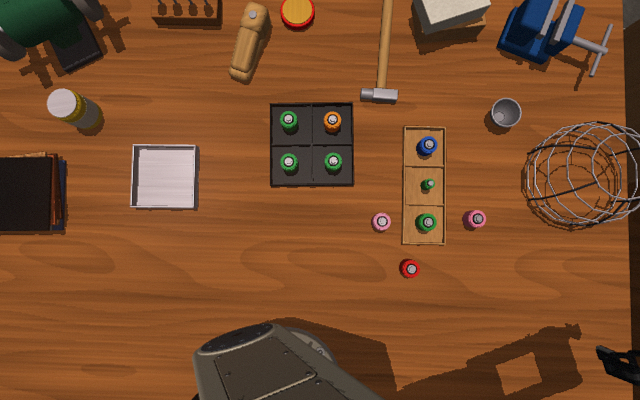

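View pics/side0.png

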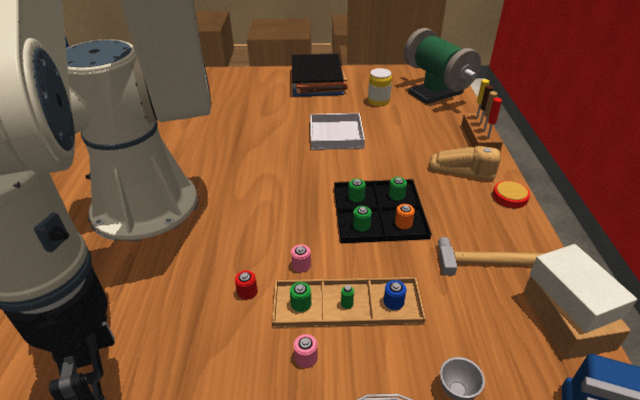

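Top view: the orange drum is at (333,120) in the kit's far right pocket, and the spare green drum is at (426,222) in the near stock pocket. The returns tray is at (165,177), on the left. The side view agrees. Pink and red look-alikes stand around the stock tray.

```bash
cat > h.py <<'E'
import numpy as np,cv2
def ray(s,uv):
    K=s["camera_matrix"];P=s["pose"]
    d=np.linalg.inv(K)@np.array([uv[0],uv[1],1.]);d=P[:3,:3]@np.array([d[0],-d[1],-d[2]])
    return P[:3,3],d/np.linalg.norm(d)
def plane(s,uv,z):
    o,d=ray(s,uv);return o+d*(z-o[2])/d[2]
def tri(s1,u1,s2,u2):
    a,d=ray(s1,u1);b,e=ray(s2,u2)
    t=np.linalg.lstsq(np.c_[d,-e],b-a,rcond=None)[0];p=a+d*t[0];q=b+e*t[1]
    return (p+q)/2,np.linalg.norm(p-q)
def nut(s,uv,R=12):
    img=s["color"];hsv=cv2.cvtColor(img,cv2.COLOR_BGR2HSV)
    m=((hsv[...,1]<60)&(hsv[...,2]>90)).astype(np.uint8)
    k=np.zeros_like(m);cv2.circle(k,tuple(int(v) for v in uv),R,1,-1)
    n,l,st,c=cv2.connectedComponentsWithStats(m*k)
    if n<2:return None,0
    i=1+np.argmax(st[1:,4]);return c[i],st[i,4]
E
python3 - <<'E'
from h import *
S={n:dict(np.load(f"pics/{n}0.npz")) for n in("top","side")}
D=dict(orange=((333,120),(405,212)),g1=((289,119),(398,183)),g2=((289,160),(357,184)),g3=((334,160),(362,212)),blue=((428,144),(396,288)),slim=((428,183),(347,290)),spare=((426,221),(300,290)),pink1=((382,222),(300,252)),pink2=((476,219),(305,342)),red=((411,268),(245,278)))
for k,(a,b) in D.items():
    u,n=nut(S["top"],a,7);v,m=nut(S["side"],b,9)
    print(k,u,n,v,m, *( (tri(S["top"],u,S["side"],v),plane(S["top"],u,.055)) if u is not None and v is not None else ()))
# returns tray corners top rim
for q in [(133,145),(197,145),(195,209),(132,209)]: print('ret',plane(S["top"],q,.03))
for q in [(270,103),(353,103),(354,186),(271,186)]: print('kit',plane(S["top"],q,.018))
for q in [(404,126),(445,127),(445,244),(403,243)]: print('stock',plane(S["top"],q,.018))
im=S["top"]["color"][90:290,120:500];cv2.imwrite("pics/crop0.png",cv2.resize(im,None,fx=2.1,fy=2.1,interpolation=cv2.INTER_CUBIC))
E
```

```text
orange [332.12962963 118.7037037 ] 54 [405.47058824 208.05882353] 34 (array([ 0.61409458, -0.09281306,  0.04882257]), np.float64(0.0008793268572333663)) [ 0.6118963  -0.09270113  0.055     ]
g1 [287.82142857 118.42857143] 56 [398.5    180.0625] 32 (array([0.61256652, 0.00935776, 0.04943096]), np.float64(0.0017184900704852167)) [0.61011561 0.00879066 0.055     ]
g2 [288.08474576 161.11864407] 59 [356.84375 181.59375] 32 (array([0.51278165, 0.00539092, 0.04993473]), np.float64(0.0010110820453336756)) [0.51142217 0.00489469 0.055     ]
g3 [332.9122807  160.29824561] 57 [362.36585366 209.65853659] 41 (array([ 0.51742693, -0.09702883,  0.04988226]), np.float64(0.001243776846087151)) [ 0.51591397 -0.09692743  0.055     ]
blue [428.76363636 143.52727273] 55 [395.73770492 286.01639344] 61 (array([ 0.56168796, -0.31472418,  0.04943223]), np.float64(0.0011296615387989828)) [ 0.55987036 -0.31319987  0.055     ]
slim [430.47826087 182.60869565] 23 [347.44 287.08] 25 (array([ 0.47159483, -0.31822791,  0.0534068 ]), np.float64(0.0011551459502175355)) [ 0.47082099 -0.31779741  0.055     ]
spare [42
[... 531 characters left out ...]
57061  0.055     ]
red [411.33333333 268.56140351] 57 [244.39655172 276.18965517] 58 (array([ 0.27721653, -0.2793337 ,  0.04476796]), np.float64(0.0009104636558207774)) [ 0.27777894 -0.27705983  0.055     ]
ret [0.54459937 0.37507538 0.03      ]
ret [0.54839104 0.22323152 0.03      ]
ret [0.39757616 0.22042991 0.03      ]
ret [0.3934957  0.36818824 0.03      ]
kit [0.65705114 0.05644979 0.018     ]
kit [ 0.66166017 -0.14219819  0.018     ]
kit [ 0.46251494 -0.14889492  0.018     ]
kit [0.45729596 0.04677631 0.018     ]
stock [ 0.60878396 -0.2642949   0.018     ]
stock [ 0.60871689 -0.36111738  0.018     ]
stock [ 0.33289549 -0.36266266  0.018     ]
stock [ 0.33238844 -0.26551932  0.018     ]
```

View pics/crop0.png

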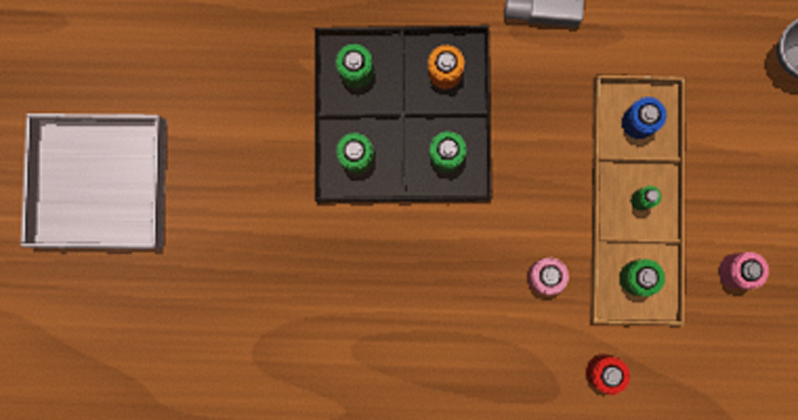

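carry_out:
  plan: [20, 24, 0, 0, 0, -3, 60, 46, 54, 0, 0, 0, -6, 60, 72, 84, 0, 0, 0, -9, 60, 98, 114, 0, 0, 0, -12, 60, 124, 145, 0, 0, 0, -15, 60]

```text
t: 0.52
eef_pos: [0.3055, -0.4513, 0.2303]
eef_rot: [-179.9, 0.0, 1.6]
force: [0.4, -0.4, 0.7]
opening: 0.0599
```

carry_out:
  plan: [26, 30, 0, 0, 0, 0, 60, 52, 60, 0, 0, 0, 0, 60, 78, 90, 0, 0, 0, 0, 60, 104, 120, 0, 0, 0, 0, 60, 130, 150, 0, 0, 0, 0, 60]

```text
t: 0.93
eef_pos: [0.4363, -0.2995, 0.2302]
eef_rot: [-179.9, 0.0, 1.6]
force: [1.6, -0.3, 0.9]
opening: 0.0603
```

carry_out:
  plan: [26, 30, 0, 0, 0, 0, 60, 52, 60, 0, 0, 0, 0, 60, 78, 90, 0, 0, 0, 0, 60, 104, 120, 0, 0, 0, 0, 60, 130, 150, 0, 0, 0, 0, 60]

```text
t: 1.35
eef_pos: [0.5671, -0.1476, 0.23]
eef_rot: [-179.9, 0.0, 1.6]
force: [0.9, -0.0, 0.1]
opening: 0.0604
```

carry_out:
  plan: [25, 29, 0, 0, 0, 0, 60, 46, 55, -15, 0, 0, 0, 60, 46, 55, -50, 0, 0, 0, 60, 46, 55, -85, 0, 0, 0, 60, 46, 55, -120, 0, 0, 0, 60]

```text
t: 1.77
eef_pos: [0.6133, -0.0917, 0.1086]
eef_rot: [-179.9, 0.0, 1.7]
force: [0.7, 0.4, -1.1]
opening: 0.0601
```

```bash
cat > look.py <<'E'
import sys
from plant import readout, eyes
from h import *
tag=sys.argv[1]
for n in("top","side"):
    s=eyes.snapshot(n); np.savez(f"pics/{n}{tag}.npz",**{k:s[k] for k in("color","camera_matrix","pose")})
    cv2.imwrite(f"pics/{n}{tag}.png",s["color"])
o=readout.observe();print(o["t"],o["eef_pos"],o["eef_rot"],o["force"],o["opening"])
E
python3 look.py 1; python3 -c "
import cv2
a=cv2.imread('pics/side1.png')[120:320,280:480];b=cv2.imread('pics/top1.png')[60:260,250:450]
cv2.imwrite('pics/c1.png',cv2.resize(cv2.hconcat([a,b]),None,fx=2,fy=2))"
```

```text
1.8667 [ 0.60875616 -0.09163915  0.10428243] [-179.78661856    0.63904326    1.6803639 ] [-0.83192932  0.05050892  0.15931039] 0.06037721394593188
```

View pics/c1.png

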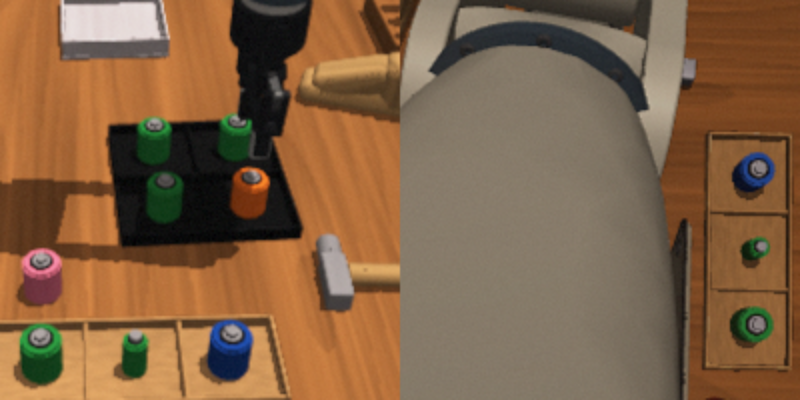

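The side view shows the jaws above the orange drum, with it at about (405,212). The arm is still settling, so I'll go down in small steps.

carry_out:
  plan: [4, -1, -10, 0, 0, 0, 60, 4, -1, -20, 0, 0, 0, 60, 4, -1, -30, 0, 0, 0, 60, 4, -1, -35, 0, 0, 0, 60, 4, -1, -35, 0, 0, 0, 60]

```text
t: 2.28
eef_pos: [0.6125, -0.0928, 0.0688]
eef_rot: [-179.8, 0.7, 1.7]
force: [-0.2, -0.1, 0.4]
opening: 0.0601
```

carry_out:
  plan: [0, 0, -10, 0, -0.7, 0, 60, 0, 0, -25, 0, -0.7, 0, 60, 0, 0, -40, 0, -0.7, 0, 60, 0, 0, -50, 0, -0.7, 0, 60, 0, 0, -50, 0, -0.7, 0, 60]

```text
t: 2.7
eef_pos: [0.6115, -0.0927, 0.0175]
eef_rot: [-179.8, 0.1, 1.7]
force: [-0.3, 0.2, -0.4]
opening: 0.06
```

```bash
python3 look.py 2; python3 -c "
import cv2
a=cv2.imread('pics/side2.png')[120:270,300:500]
cv2.imwrite('pics/c2.png',cv2.resize(a,None,fx=4,fy=4))"
```

```text
2.8 [ 0.61268349 -0.09283752  0.01918492] [-1.79800801e+02 -3.13699677e-02  1.65925285e+00] [ 0.53274518 -0.23608483  0.6517043 ] 0.06008308375924888
```

View pics/c2.png

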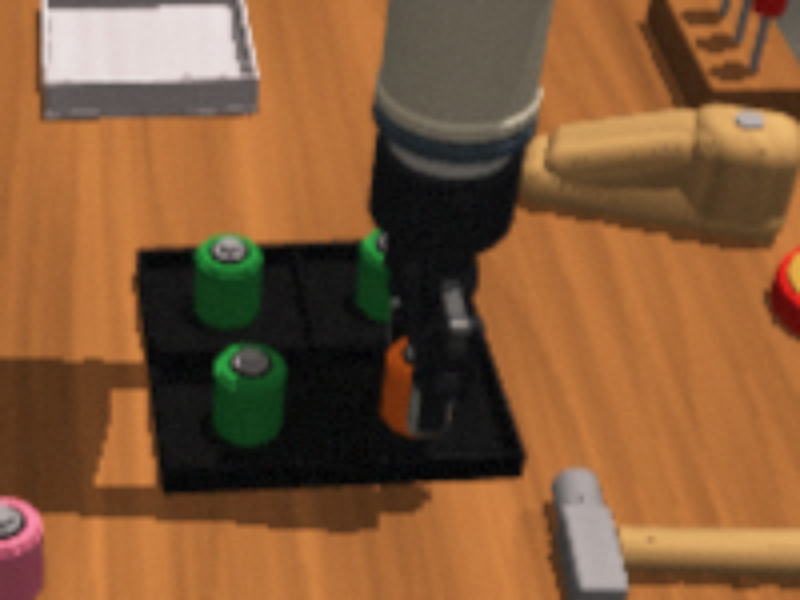

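The jaws straddle the orange drum and the finger is near its centre, so I'll close.

carry_out:
  plan: [0, 0, 0, 0, 0, 0, 36, 0, 0, 0, 0, 0, 0, 30, 0, 0, 0, 0, 0, 0, 30, 0, 0, 0, 0, 0, 0, 30, 0, 0, 0, 0, 0, 0, 30]

```text
t: 3.22
eef_pos: [0.6137, -0.093, 0.0206]
eef_rot: [-179.8, -0.2, 1.7]
force: [-0.3, 0.1, 6.7]
opening: 0.0383
```

carry_out:
  plan: [0, 0, 8, 0, 0, 0, 30, 0, 0, 20, 0, 0, 0, 30, 0, 0, 40, 0, 0, 0, 30, 0, 0, 65, 0, 0, 0, 30, 0, 0, 90, 0, 0, 0, 30]

```text
t: 3.63
eef_pos: [0.6135, -0.093, 0.1126]
eef_rot: [-179.8, -0.2, 1.7]
force: [0.7, -0.1, -1.1]
opening: 0.0387
```

```bash
python3 look.py 3; python3 -c "
import cv2
a=cv2.imread('pics/side3.png')[70:270,280:480]
cv2.imwrite('pics/c3.png',cv2.resize(a,None,fx=3,fy=3))"
```

```text
3.7333 [ 0.6167813  -0.09347359  0.11621716] [-179.91189281   -0.60564933    1.66629383] [ 0.42192012  0.40196349 -1.44643032] 0.038201466997748346
```

View pics/c3.png

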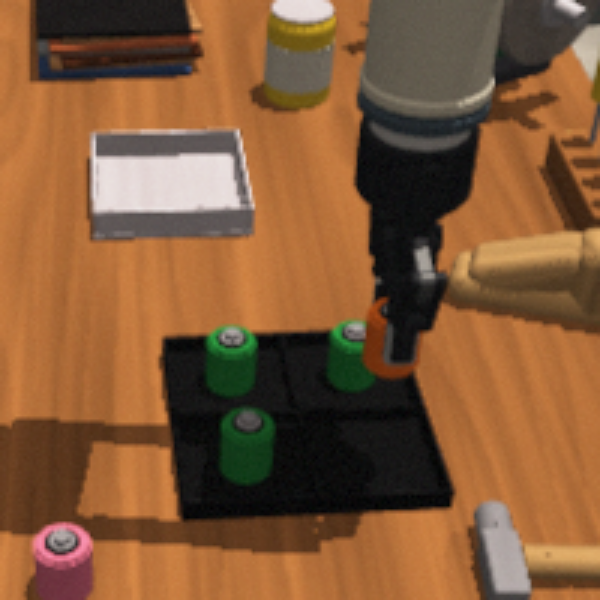

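The drum is held (opening 38 mm) and the others haven't moved. Next I'll carry it to the returns tray at about (0.471, 0.297).

carry_out:
  plan: [-9, 24, 10, 0, 0, 0, 30, -22, 60, 15, 0, 0, 0, 30, -35, 96, 15, 0, 0, 0, 30, -48, 132, 15, 0, 0, 0, 30, -61, 166, 15, 0, 0, 0, 30]

```text
t: 4.15
eef_pos: [0.555, 0.074, 0.1319]
eef_rot: [-179.9, -0.7, 1.6]
force: [0.7, 0.4, -0.6]
opening: 0.0385
```

carry_out:
  plan: [-13, 36, 0, 0, 0, 0, 30, -26, 72, 0, 0, 0, 0, 30, -40, 108, 0, 0, 0, 0, 30, -54, 144, 0, 0, 0, 0, 30, -66, 176, 0, 0, 0, 0, 30]

```text
t: 4.57
eef_pos: [0.4878, 0.2519, 0.1325]
eef_rot: [-179.9, -0.7, 1.6]
force: [1.0, 0.8, -1.2]
opening: 0.0385
```

carry_out:
  plan: [-9, 25, 0, 0, 0.7, 0, 30, -17, 45, 0, 0, 0.7, 0, 30, -17, 45, -20, 0, 0.7, 0, 30, -17, 45, -40, 0, 0.7, 0, 30, -17, 45, -60, 0, 0.7, 0, 30]

```text
t: 4.98
eef_pos: [0.4707, 0.2977, 0.0725]
eef_rot: [-179.8, -0.0, 1.7]
force: [-0.0, -0.6, -0.2]
opening: 0.0386
```

carry_out:
  plan: [0, 0, -15, 0, 0, 0, 30, 0, 0, -27, 0, 0, 0, 30, 0, 0, -37, 0, 0, 0, 30, 0, 0, -42, 0, 0, 0, 30, 0, 0, -42, 0, 0, 0, 30]

```text
t: 5.4
eef_pos: [0.4703, 0.2974, 0.0298]
eef_rot: [-179.9, 0.0, 1.7]
force: [0.0, -0.2, 0.3]
opening: 0.0384
```

```bash
python3 look.py 4; python3 -c "
import cv2
a=cv2.imread('pics/side4.png')[70:220,250:450]
cv2.imwrite('pics/c4.png',cv2.resize(a,None,fx=4,fy=4))"
```

```text
5.5 [0.47102749 0.29786369 0.03098077] [-1.79797496e+02 -7.26025499e-02  1.71102907e+00] [ 0.16577769 -0.11453085 -0.94275664] 0.03816560957204894
```

View pics/c4.png

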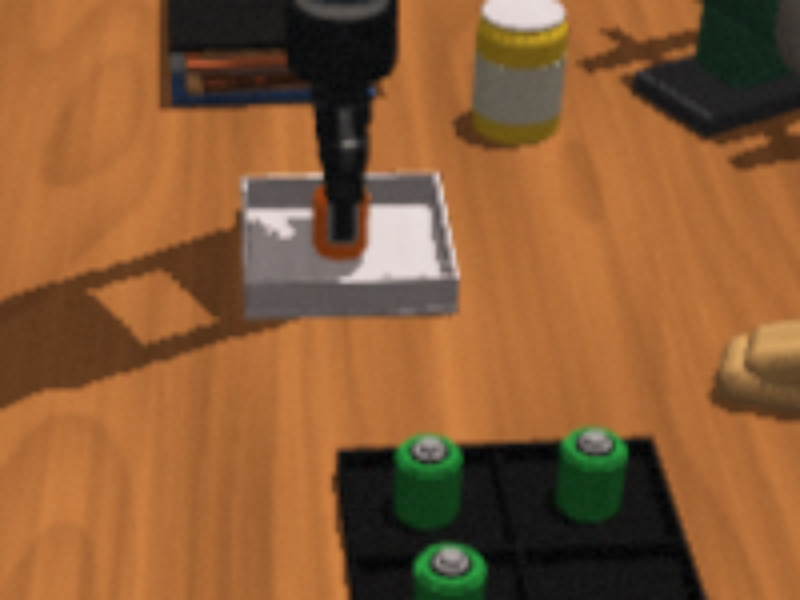

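The drum is over the middle of the returns tray, about 10 mm up. I'll lower it and release.

carry_out:
  plan: [0, 0, -4, 0, 0, 0, 30, 0, 0, -8, 0, 0, 0, 30, 0, 0, -10, 0, 0, 0, 30, 0, 0, -10.5, 0, 0, 0, 30, 0, 0, -10.5, 0, 0, 0, 30]

```text
t: 5.92
eef_pos: [0.4711, 0.2979, 0.0206]
eef_rot: [-179.8, -0.1, 1.7]
force: [-0.3, -0.7, 1.2]
opening: 0.0382
```

carry_out:
  plan: [0, 0, 0, 0, 0, 0, 45, 0, 0, 0, 0, 0, 0, 60, 0, 0, 0, 0, 0, 0, 60, 0, 0, 0, 0, 0, 0, 60, 0, 0, 0, 0, 0, 0, 60]

```text
t: 6.33
eef_pos: [0.4711, 0.2979, 0.0206]
eef_rot: [-179.8, -0.1, 1.7]
force: [-0.3, 0.2, -0.5]
opening: 0.0598
```

carry_out:
  plan: [0, 0, 8, 0, 0, 0, 60, 0, 0, 25, 0, 0, 0, 60, 0, 0, 50, 0, 0, 0, 60, 0, 0, 80, 0, 0, 0, 60, 0, 0, 110, 0, 0, 0, 60]

```text
t: 6.75
eef_pos: [0.4707, 0.2976, 0.132]
eef_rot: [-179.8, -0.0, 1.7]
force: [0.4, -0.7, -0.5]
opening: 0.0599
```

```bash
python3 look.py 5; python3 -c "
import cv2
a=cv2.imread('pics/side5.png')[70:220,250:450]
cv2.imwrite('pics/c5.png',cv2.resize(a,None,fx=4,fy=4))"
```

```text
6.85 [0.47378767 0.29956544 0.13586242] [-179.55921038   -0.48367606    1.71403844] [-0.15264975  1.0613127   0.18898761] 0.06019809541591871
```

View pics/c5.png

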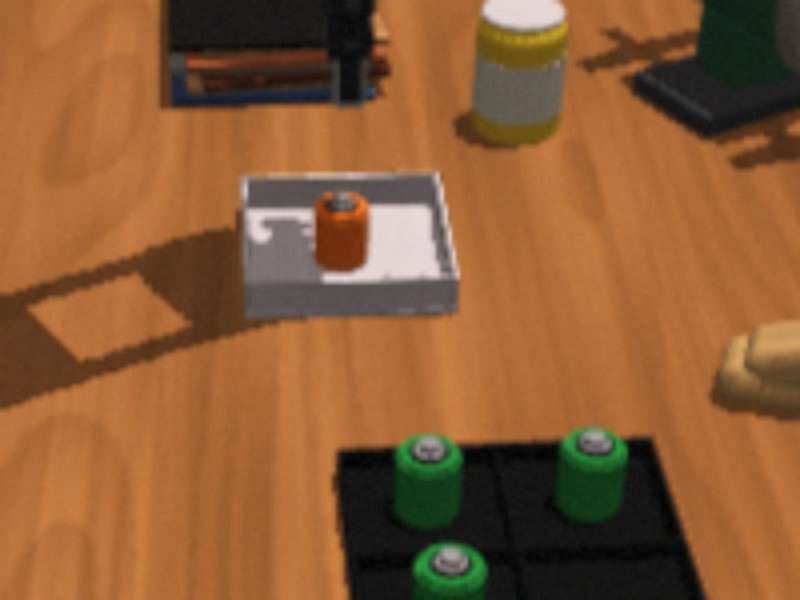

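The orange drum is standing in the middle of the returns tray. Next is the spare.

carry_out:
  plan: [-4, -25, 0, 0, 0, 0, 60, -9, -63, 0, 0, 0, 0, 60, -15, -102, 0, 0, 0, 0, 60, -21, -141, 0, 0, 0, 0, 60, -27, -180, 0, 0, 0, 0, 60]

```text
t: 7.27
eef_pos: [0.4459, 0.1181, 0.1358]
eef_rot: [-179.6, -0.5, 1.8]
force: [0.4, -0.2, -0.8]
opening: 0.0604
```

carry_out:
  plan: [-6, -39, 0, 0, 0, 0, 60, -12, -78, 0, 0, 0, 0, 60, -18, -117, 0, 0, 0, 0, 60, -24, -156, 0, 0, 0, 0, 60, -30, -195, 0, 0, 0, 0, 60]

```text
t: 7.68
eef_pos: [0.415, -0.0785, 0.1359]
eef_rot: [-179.6, -0.5, 1.8]
force: [0.6, 0.0, 0.1]
opening: 0.0601
```

carry_out:
  plan: [-6, -39, 0, 0, 0, 0, 60, -12, -78, 0, 0, 0, 0, 60, -18, -117, 0, 0, 0, 0, 60, -24, -156, 0, 0, 0, 0, 60, -29, -190, 0, 0, 0, 0, 60]

```text
t: 8.1
eef_pos: [0.3851, -0.2708, 0.136]
eef_rot: [-179.6, -0.5, 1.7]
force: [0.3, 0.3, 0.3]
opening: 0.06
```

carry_out:
  plan: [-1, -25, 0, 0, 0.4, 0, 60, -2, -43, -5, 0, 0.4, 0, 60, -2, -43, -25, 0, 0.4, 0, 60, -2, -43, -45, 0, 0.4, 0, 60, -2, -43, -60, 0, 0.4, 0, 60]

```text
t: 8.52
eef_pos: [0.3824, -0.314, 0.0748]
eef_rot: [-179.5, -0.1, 1.7]
force: [-0.3, 0.0, -0.0]
opening: 0.0601
```

```bash
python3 look.py 6; python3 -c "
import cv2
a=cv2.imread('pics/side6.png')[170:370,200:450]
cv2.imwrite('pics/c6.png',cv2.resize(a,None,fx=3,fy=3))"
```

```text
8.6167 [ 0.38143191 -0.31269888  0.0739643 ] [-1.79398523e+02  8.51860984e-02  1.72094168e+00] [-0.0728183   0.12117627 -0.25347321] 0.06013215059325611
```

View pics/c6.png

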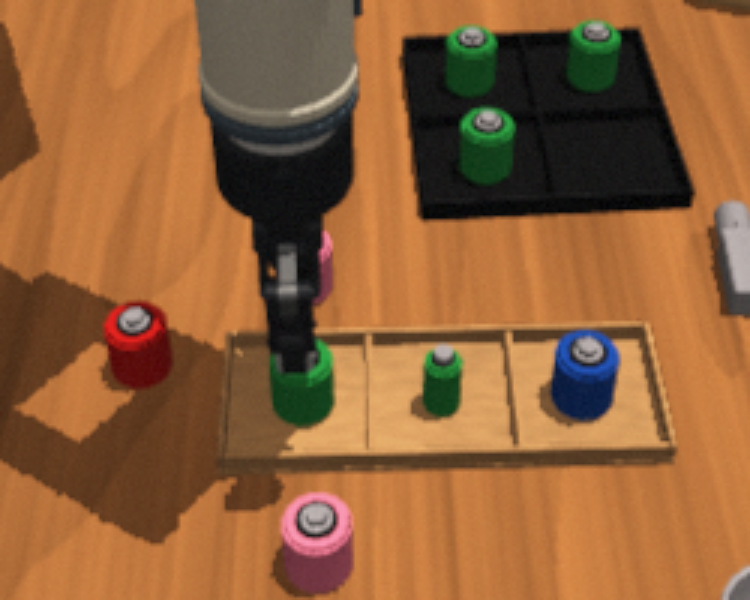

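The jaws are above the spare at about (300,290), clear of the pinks, the slim green drum and the red one. I'll go down and grip.

carry_out:
  plan: [1, -1, -10, -0.5, 0, 0, 60, 1, -1, -25, -0.5, 0, 0, 60, 1, -1, -40, -0.5, 0, 0, 60, 1, -1, -52, -0.5, 0, 0, 60, 1, -1, -54, -0.5, 0, 0, 60]

```text
t: 9.03
eef_pos: [0.382, -0.3131, 0.0192]
eef_rot: [-179.8, 0.2, 1.7]
force: [-0.6, 0.7, -0.1]
opening: 0.0601
```

carry_out:
  plan: [0, 0, 0, 0, 0, 0, 45, 0, 0, 0, 0, 0, 0, 30, 0, 0, 0, 0, 0, 0, 30, 0, 0, 0, 0, 0, 0, 30, 0, 0, 0, 0, 0, 0, 30]

```text
t: 9.45
eef_pos: [0.3825, -0.3135, 0.0202]
eef_rot: [-179.9, 0.1, 1.7]
force: [-0.8, 1.7, 8.2]
opening: 0.0384
```

carry_out:
  plan: [0, 0, 8, 0, 0, 0, 30, 0, 0, 20, 0, 0, 0, 30, 0, 0, 40, 0, 0, 0, 30, 0, 0, 70, 0, 0, 0, 30, 0, 0, 100, 0, 0, 0, 30]

```text
t: 9.87
eef_pos: [0.3819, -0.3131, 0.1215]
eef_rot: [-179.8, 0.2, 1.7]
force: [0.8, -0.2, -1.9]
opening: 0.0385
```

```bash
python3 look.py 7; python3 -c "
import cv2
a=cv2.imread('pics/side7.png')[130:330,200:450]
cv2.imwrite('pics/c7.png',cv2.resize(a,None,fx=3,fy=3))"
```

```text
9.9667 [ 0.38484192 -0.31547898  0.12502139] [179.81208483  -0.22952588   1.73860529] [ 0.80957127 -0.12398715 -1.23329624] 0.03827016791573968
```

View pics/c7.png

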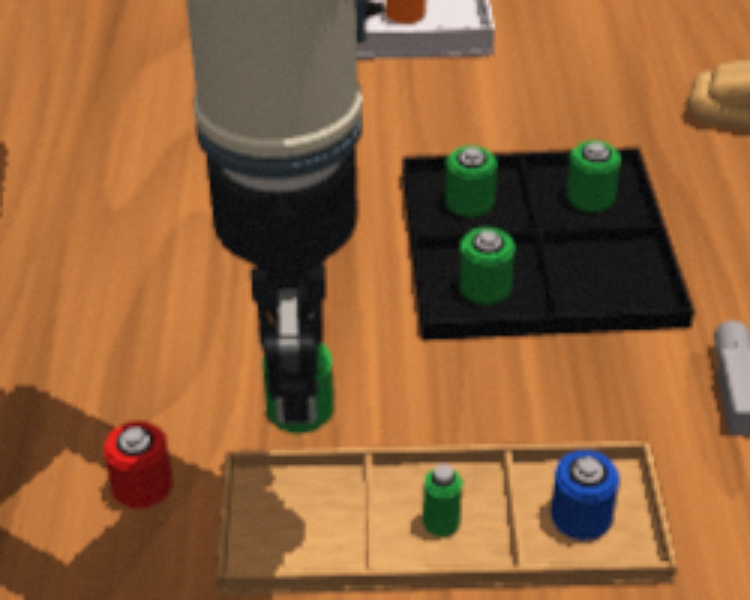

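carry_out:
  plan: [14, 14, 5, 0, 0, 0, 30, 40, 39, 5, 0, 0, 0, 30, 66, 65, 5, 0, 0, 0, 30, 92, 90, 5, 0, 0, 0, 30, 118, 115, 5, 0, 0, 0, 30]

```text
t: 10.38
eef_pos: [0.5035, -0.1991, 0.13]
eef_rot: [179.8, -0.2, 1.7]
force: [0.6, 0.1, -1.6]
opening: 0.0385
```

carry_out:
  plan: [25, 25, 0, 0, 0, 0, 30, 50, 49, 0, 0, 0, 0, 30, 75, 73, 0, 0, 0, 0, 30, 97, 95, 0, 0, 0, 0, 30, 108, 106, 0, 0, 0, 0, 30]

```text
t: 10.8
eef_pos: [0.6136, -0.0905, 0.1299]
eef_rot: [179.8, -0.3, 1.8]
force: [0.6, -0.1, -0.2]
opening: 0.0385
```

carry_out:
  plan: [0, 0, 0, 0, 0, 0, 30, 0, 0, -10, 0, 0, 0, 30, 0, 0, -25, 0, 0, 0, 30, 0, 0, -40, 0, 0, 0, 30, 0, 0, -50, 0, 0, 0, 30]

```text
t: 11.22
eef_pos: [0.6113, -0.0916, 0.0778]
eef_rot: [179.8, -0.1, 1.7]
force: [-0.1, -0.4, -1.6]
opening: 0.0379
```

```bash
python3 look.py 8; python3 -c "
import cv2
a=cv2.imread('pics/side8.png')[100:270,290:500]
cv2.imwrite('pics/c8.png',cv2.resize(a,None,fx=3.5,fy=3.5))"
```

```text
11.3167 [ 0.61102065 -0.09134579  0.0775459 ] [ 1.79868406e+02 -3.17709491e-02  1.73606288e+00] [ 0.10580367 -0.42304593 -1.22946694] 0.038554897653709425
```

View pics/c8.png

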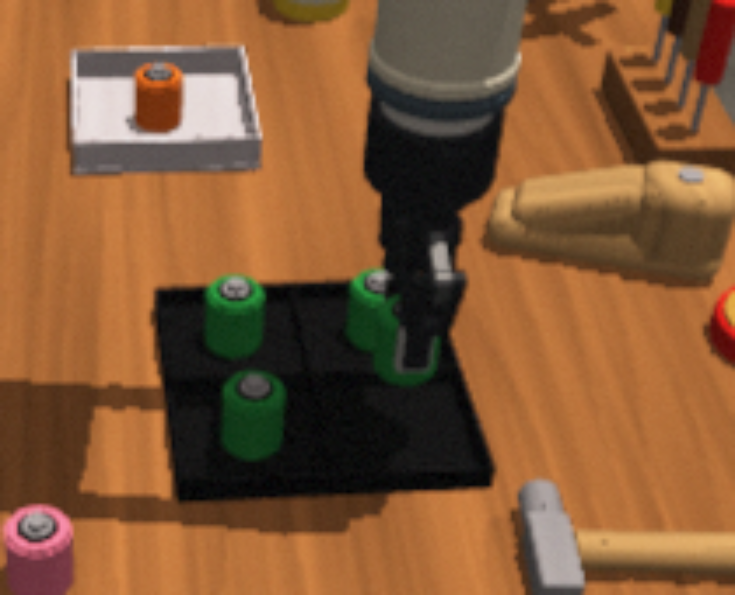

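The spare is held above the empty pocket. I'll lower it in two steps.

carry_out:
  plan: [0, -2, -12, 0, 0, 0, 30, 0, -2, -25, 0, 0, 0, 30, 0, -2, -38, 0, 0, 0, 30, 0, -2, -46, 0, 0, 0, 30, 0, -2, -48, 0, 0, 0, 30]

```text
t: 11.73
eef_pos: [0.6097, -0.0932, 0.0274]
eef_rot: [179.9, 0.1, 1.7]
force: [-0.1, 0.5, -0.7]
opening: 0.0386
```

carry_out:
  plan: [0, 0, 0, 0, 0, 0, 30, 0, 0, -3, 0, 0, 0, 30, 0, 0, -5, 0, 0, 0, 30, 0, 0, -6, 0, 0, 0, 30, 0, 0, -6, 0, 0, 0, 30]

```text
t: 12.15
eef_pos: [0.6098, -0.0931, 0.0215]
eef_rot: [179.9, 0.1, 1.7]
force: [0.1, -0.9, -0.2]
opening: 0.0382
```

carry_out:
  plan: [0, 0, -1, 0, 0, 0, 30, 0, 0, -1, 0, 0, 0, 30, 0, 0, -1, 0, 0, 0, 30, 0, 0, -1, 0, 0, 0, 30, 0, 0, -1, 0, 0, 0, 30]

```text
t: 12.57
eef_pos: [0.6099, -0.0931, 0.0206]
eef_rot: [179.9, 0.1, 1.7]
force: [0.3, -0.0, -0.7]
opening: 0.0382
```

carry_out:
  plan: [0, 0, 0, 0, 0, 0, 42, 0, 0, 0, 0, 0, 0, 50, 0, 0, 0, 0, 0, 0, 60, 0, 0, 0, 0, 0, 0, 60, 0, 0, 0, 0, 0, 0, 60]

```text
t: 12.98
eef_pos: [0.61, -0.0932, 0.0206]
eef_rot: [179.9, 0.1, 1.7]
force: [0.4, 0.0, 0.1]
opening: 0.0597
```

carry_out:
  plan: [0, 0, 8, 0, 0, 0, 60, 0, 0, 25, 0, 0, 0, 60, 0, 0, 50, 0, 0, 0, 60, 0, 0, 80, 0, 0, 0, 60, 0, 0, 115, 0, 0, 0, 60]

```text
t: 13.4
eef_pos: [0.6089, -0.093, 0.1362]
eef_rot: [179.9, 0.2, 1.7]
force: [0.2, 0.8, -0.2]
opening: 0.06
```

carry_out:
  plan: [-20, -25, 5, 0, 0, 0, 60, -45, -50, 10, 0, 0, 0, 60, -70, -80, 15, 0, 0, 0, 60, -95, -105, 20, 0, 0, 0, 60, -120, -130, 20, 0, 0, 0, 60]

```text
t: 13.82
eef_pos: [0.4882, -0.2242, 0.1579]
eef_rot: [179.9, 0.1, 1.8]
force: [0.7, -0.7, -0.2]
opening: 0.0604
```

carry_out:
  plan: [-20, -30, 5, 0, 0, 0, 60, -40, -60, 10, 0, 0, 0, 60, -60, -90, 15, 0, 0, 0, 60, -80, -120, 20, 0, 0, 0, 60, -90, -130, 20, 0, 0, 0, 60]

```text
t: 14.23
eef_pos: [0.3967, -0.3578, 0.1797]
eef_rot: [179.7, 0.0, 1.7]
force: [0.1, 0.4, 0.0]
opening: 0.0601
```

```bash
python3 look.py 9; python3 -c "
import cv2
a=cv2.imread('pics/side9.png')[90:340,230:480];b=cv2.imread('pics/top9.png')[80:330,120:370]
cv2.imwrite('pics/c9.png',cv2.resize(cv2.hconcat([a,b]),None,fx=1.6,fy=1.6,interpolation=cv2.INTER_CUBIC))"
```

```text
14.3333 [ 0.39677419 -0.35608251  0.1787231 ] [1.79801987e+02 9.75276388e-02 1.56977996e+00] [-0.79268827  0.77203438 -1.25914111] 0.06035038928801639
```

View pics/c9.png

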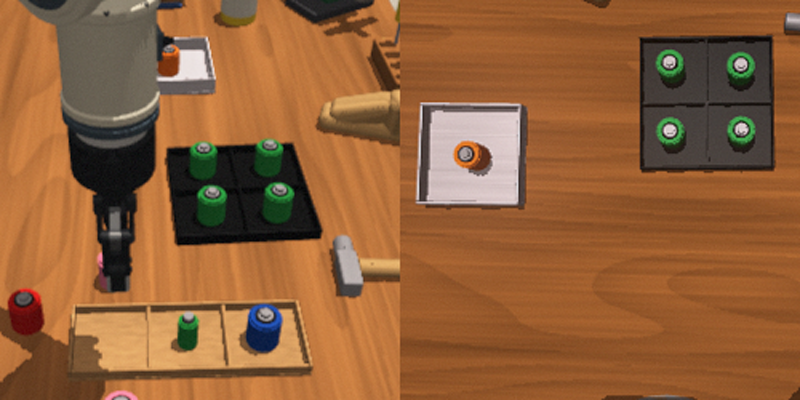

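Both views show the orange drum in the returns tray and four green drums standing in the kit. I'll check the numbers quickly, then hand in.

```bash
python3 - <<'E'
from h import *
S={n:dict(np.load(f"pics/{n}9.npz")) for n in("top","side")}
for k,a,b in [("spare",(332,122),(404,214)),("g1",(289,119),(398,183)),("g2",(289,160),(357,184)),("g3",(334,160),(362,212)),("blue",None,(396,288)),("slim",None,(347,290)),("orange",(411-250,176),None)]:
    u=nut(S["top"],a,7)[0] if a else None; v=nut(S["side"],b,9)[0] if b else None
    print(k,u,v,tri(S["top"],u,S["side"],v) if u is not None and v is not None else plane(S["top"] if a else S["side"],u if a else v,.05))
from plant import close_job
print(close_job())
E
```

```text
spare [332.5        119.86206897] [404.475 208.1  ] (array([ 0.61144618, -0.09372418,  0.0494784 ]), np.float64(0.0013170773533873182))
g1 [287.78947368 118.49122807] [398.39393939 180.09090909] (array([0.61239288, 0.00943783, 0.04930505]), np.float64(0.0016026591897397387))
g2 [288.25806452 161.06451613] [356.77777778 181.72222222] (array([0.51275935, 0.00499612, 0.04988545]), np.float64(0.0006842280006575688))
g3 [333.05084746 160.30508475] [362.38095238 209.73809524] (array([ 0.51742284, -0.0973444 ,  0.04991999]), np.float64(0.0012636317222646683))
blue None [395.64615385 286.13846154] [ 0.56193714 -0.31537398  0.05      ]
slim None [347.37037037 287.25925926] [ 0.47227393 -0.31574041  0.05      ]
orange [160.42307692 175.53846154] None [0.47137858 0.29733828 0.05      ]
the job is handed in; nothing more can be done
None
```

The job is done and handed in at about 14.4 s of the 64 s allowed. The orange drum is in the returns tray, and the green drum of the kit's size is in the kit's empty pocket.

- **Orange drum:** it stands at about (0.471, 0.297), within a few millimetres of the returns tray's centre.
- **Stock green drum:** it stands at about (0.611, -0.094). Its nut is at the same height as on the other kit drums, so it is upright on the pocket floor.
- **Other drums:** the three good kit drums measured within 1 mm of where they started. The side view shows the blue and slim drums still in their places. I left the pink and red look-alikes alone.
- **Robot:** the gripper was clear of everything at the end, and the highest force I saw reported was about 8 N.
- **Measurement offset:** nut heights measured from the two views came out near 0.049 m against the expected 0.056 m. The offset was the same for the kit and stock drums before I moved anything, apart from the slim one, which read 0.053 m. I put it down to calibration or to how the nut was picked out of the image, not to a fault in the placing.

No check failed, and `close_job()` gave no verdict.

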